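# Free the drying peg and hang the rinsed measuring beaker on it

## Task

At the darkroom bench, take the dry short steel beaker off the slim drying peg and stand it, still mouth down, on the floor of the shallow grey tray. Then take the tall white measuring beaker out of the sloped draining cradle, turn it mouth down and lower it over the freed slim peg until its rim stands on the stand's base. Set both down and do not drop them, and do not knock over or push away the bottles, film reel and film canister.

Things in the scene. Friction and masses are not known exactly. Their poses are not given: they have to be found in the camera images.
- short: Short plain stainless-steel beaker, a straight cylinder 56 mm outside diameter, 85 mm tall, 3 mm wall (50 mm inside), 4 mm bottom, about 0.12 kg. Starts upside down over the slim peg, rim on the stand's base, closed bottom at height 100 mm. Origin: centre of the outside of its closed bottom; its z axis points from the bottom to the open mouth (straight down at the start).
- short_rim (a point): Centre of the short beaker's open mouth, 85 mm from its origin along its z axis; same axes.
- tall: Tall white plastic measuring beaker with black graduation marks: straight cylinder 48 mm outside diameter, 150 mm tall, 3 mm wall (42 mm inside), about 0.08 kg. Starts lying loose in the cradle, sloping 25 degrees down to its mouth; lift it straight up. Origin: centre of the outside of its closed bottom; z axis from bottom to mouth. Finished: z straight down, bottom 165 mm above table.
- tall_rim (a point): Centre of the tall beaker's open mouth, 150 mm from its origin along its z axis; same axes.
- cradle: Fixed steel-wire draining cradle: base plate 180 x 70 x 6 mm, two 8 mm bars 30 mm apart sloping down 25 degrees to a low rubber stop against the tall beaker's rim. Origin: centre of the plate's underside; x points level to the low (mouth) end, z up. The middle of the beaker's axis starts 85 mm above it. The bars lie within 19 mm of the axis plane: fingers pass outside.
- slim_stand: Fixed drying stand with the slim peg: dark steel disc base 100 mm diameter, 15 mm thick, and an upright black plastic peg 28 mm diameter at its centre, 70 mm tall above the base (peg top 85 mm above the table, its top 8 mm tapered). Starts hidden under the short beaker. Origin: centre of the base's underside, on the table; z up.
- slim_stand_foot (a point): Foot of the slim peg: centre of the base's top face, 15 mm above the table.
- thick_stand: The other fixed drying stand, empty: same base, but a thick black peg 54 mm diameter, 70 mm tall, too thick for either beaker. Origin: centre of the base's underside. The two stands may be swapped left and right.
- tray: Fixed shallow grey plastic tray, 200 mm (its x) x 160 mm (its y) outside, 14 mm high, walls 4 mm, floor 4 mm thick, empty. Origin: centre of its underside, on the table. Stand the short beaker near its middle: its centre within 70 mm along x and 50 mm along y of the tray's centre.
- bottle_a: Bystander: white plastic bottle, 60 mm diameter, 170 mm tall, at the far side. Origin: centre of its underside.
- bottle_b: Bystander: black plastic bottle, 68 mm diameter, 150 mm tall, at the far side. Origin: centre of its underside.
- reel: Bystander: white plastic film reel (spool) standing on its flange, 60 mm diameter, 40 mm tall, between robot and stands. Origin: centre of its underside.
- canister: Bystander: black film canister, 32 mm diameter, 50 mm tall, beyond the stands. Origin: centre of its underside.
There are look-alikes about, which are no part of the job. Leave any brown or purple look-alike of the short alone. What is shaped like the tall but red or yellow is not meant.

How it is judged:
On the way:
1. the short beaker stands mouth down on the tray's floor, let go (angle between short_rim's own z axis and vertical above 3.05 rad and height (world z) of short_rim below 0.01 m and x of short_rim in the frame of tray between -0.07 and 0.07 m and y of short_rim in the frame of tray between -0.05 and 0.05 m and contact force between the fingers and short below 0.1 N and linear speed of short below 0.03 m/s), for 0.2 s.
At the end, for the whole second after the job is handed in: Tall beaker mouth down over the slim peg: upright to 5 degrees, mouth within 11 mm of the peg's axis, rim within 6 mm of the base, at rest. Short beaker mouth down (5 degrees) on the tray floor (rim within 6 mm), within 70 mm (x) and 50 mm (y) of the tray's centre, at rest, let go (all of step 1 and angle between tall_rim's own z axis and vertical above 3.05 rad and horizontal distance between tall_rim and slim_stand_foot below 0.011 m and height (world z) of tall_rim below 0.021 m and linear speed of tall below 0.03 m/s and angular speed of tall below 0.3 rad/s); the robot touches nothing.
It fails at once if a bottle, the film reel or the film canister is moved by more than 3 cm or knocked over (distance of any of bottle_a, bottle_b, reel, canister from where it was at the start of the episode above 0.03 m or angle between any of bottle_a, bottle_b, reel, canister's own z axis and vertical above 0.5 rad).
It fails at once if a beaker is dropped: it falls free at more than 0.7 m/s (a drop of about 25 mm) ((linear speed of tall above 0.7 m/s and contact force between the fingers and tall below 0.05 N) or (linear speed of short above 0.7 m/s and contact force between the fingers and short below 0.05 N)).
It also fails if it takes over 56 s, if anything falls off the work surface, if the arm or the gripper's body presses on something with over 40 N, if the wrist force passes 120 N, or if a joint passes its speed limit or range.

## Robot

A 6-joint arm with a two-finger parallel gripper is mounted at the origin on the work surface. World frame = base frame: x ahead of the robot, y to its left, z up, the work surface at z = 0. Lengths are in m, angles in rad, forces in N, time in s.
With the tool pointing down it reaches from about 0.225 to 0.875 m from the base axis. Payload 3.4 kg.
Tool frame: the origin (TCP) lies where the fingers leave the gripper's body, on its centre line; the fingertips stand 73 mm ahead of it and the grasp point (between the pads) lies 54 mm ahead of it; z points along the fingers, y is the line along which they close (so a half turn about z gives the same grasp; the last joint's range is limited). The gripper opens to 85 mm and grips with 20 to 120 N. Pads are 22 mm wide; open, the fingers measure 114 mm over their backs; the gripper's body (76 mm by 85 mm) begins 54 mm behind the grasp point. The pads swing forward as they close: fully open they stand 13 mm farther back than shut.
Start: joints at [1.176, 0.276, 1.505, -0, 1.361, -0.121], TCP at [0.155, 0.554, 0.304] pointing down, gripper open.
Joint ranges: [-2.89, 2.89], [-0.75, 2.08], [0.22, 2.7], [-1.18, 4.32], [0.11, 2.71], [-2.7, 2.7]. Speed limits (rad/s): [2.57, 2.57, 3.14, 3.14, 3.14, 3.14].

## Interface

Orientations are given as a rotation vector (axis times angle).
In Python, from workcell import sense, camera, get_calibration, finish_job gives the robot as it stands. The module is installed in compiled form; this text tells all that it offers.
- The arm moves only by the tool move_arm, never from a script. Its argument "series" is a list of rows, each a list of 3 entries, a list of its own where there are three numbers: the turn, a rotation vector about the world's x, y, z in rad, then the shift along the world's x, y, z in mm, then the finger opening in mm, from 0 to 85.4. A call has 1 to 12 rows; each row is the pose to reach, as a shift and turn from the pose commanded when the call began; what a row does not reach only later rows make up. A row lasts 1/8 s, in which the tool goes at most 62.5 mm and 10.7 degrees, less where a joint would pass 70% of its speed; a pose out of reach is approached as far as the arm can. A call with a gripper value outside its range is refused whole. The fingers move at their own pace and stop on an object; the grip force is fixed at half the most. Time passes only in rows, so rows that repeat a pose let the fingers close. It gives the time, the measured TCP pose, the force, the opening and the grip force at its end, in the units of the state.
- sense(): the state, without advancing time (a new reading comes with each control period).
- camera(name): name is "side" or "top"; returns (picture, depth): 400x640x3 uint8, blue, green, red; 400x640 float32, m along the optical axis (not along the pixel's ray), 0 where there is no reading.
- get_calibration(name): a dict with "mtx" (3x3 intrinsics, pixels), "cam_to_world" (4x4, takes a point from camera to world coordinates). Camera axes: x right, y up, looking along -z (the intrinsics and any distortion apply to the point x, -y, -z); pixel columns grow to the right and rows downward; lengths in m; the calibration is good to about 2 mm. A picture is of the moment at which its call begins. get_calibration takes no time and is no camera call.
- finish_job(): hands the job in; it is judged then, once.
The state is a dict: "clock": time; "joint_pos": joint angles; "dq": joint speeds; "effort": joint torques, N m; "position": TCP position; "ee_rot": TCP orientation; "ft_force": force on the tool from outside, world axes, zero at the start; "moment": the same for the moment, N m; "gripper_width": finger opening in m; "grasp_force": force on a finger pad.
Only numpy, scipy, OpenCV 4.12 (cv2) and the standard library are available. Lean on these libraries where they do the work, as an engineer would, in place of code of your own. Each camera call takes 0.05 s, during which the arm holds its last target. There are 200 camera calls.

## Working session

There is one attempt and no reset: what is moved stays moved. The work goes in short steps, Python scripts to look and compute and a tool call to move; the robot and the scene stay as the last step left them, time stands still between calls to the robot, and variables do not carry over. Pictures are saved under pics/ and viewed, at most 10 in all, crops included, and the job is handed in when it is done.

Besides the shell and the picture viewer there is one more tool, called after "Emit:" as a command line: name --argument value ..., lists and objects as JSON in quotes. move_arm: Moves the arm, as the interface text tells. Its arguments: {"type":"object","properties":{"series":{"type":"array","items":{"type":"array"}}},"required":["series"]}

```bash
mkdir -p pics; cat > h.py <<'E'
import numpy as np, cv2
from workcell import sense, camera, get_calibration, finish_job
def cloud(name):
    img,d=camera(name); c=get_calibration(name); K=np.array(c["mtx"]); T=np.array(c["cam_to_world"])
    v,u=np.mgrid[0:400,0:640]
    P=np.stack([(u-K[0,2])/K[0,0]*d,-(v-K[1,2])/K[1,1]*d,-d],-1)
    W=P@T[:3,:3].T+T[:3,3]; W[d<=0]=np.nan
    return img,d,W
E
python3 - <<'E'
from h import *
s=sense();print({k:np.round(v,3) for k,v in s.items()})
for n in("top","side"):
    img,d,W=cloud(n);cv2.imwrite(f"pics/{n}0.png",img);np.savez(f"{n}0.npz",img=img,W=W)
    c=get_calibration(n);print(n,c.keys(),np.round(c["mtx"],1).tolist(),np.round(c["cam_to_world"],3).tolist(),(d>0).mean())
E
```

```text
{'clock': np.float64(0.0), 'joint_pos': array([ 1.176,  0.277,  1.506,  0.   ,  1.361, -0.121]), 'dq': array([-0.001,  0.   , -0.001, -0.   ,  0.001, -0.001]), 'effort': array([ 0.0000e+00, -4.1677e+01, -2.4580e+01, -0.0000e+00,  1.1000e-02,
        0.0000e+00]), 'position': array([0.155, 0.553, 0.303]), 'ee_rot': array([-4.290e-01, -3.112e+00,  3.000e-03]), 'ft_force': array([-0.008,  0.303,  0.214]), 'moment': array([-0.014,  0.016, -0.029]), 'grasp_force': np.float64(0.0), 'gripper_width': np.float64(0.086)}
top dict_keys(['mtx', 'cam_to_world']) [[373.8, 0.0, 315.5], [0.0, 373.8, 205.6], [0.0, 0.0, 1.0]] [[0.003, 0.983, -0.185, 0.392], [-1.0, 0.001, -0.012, 0.02], [-0.012, 0.185, 0.983, 1.035], [0.0, 0.0, 0.0, 1.0]] 0.995984375
side dict_keys(['mtx', 'cam_to_world']) [[414.1, 0.0, 315.1], [0.0, 414.1, 200.0], [0.0, 0.0, 1.0]] [[0.918, 0.291, -0.27, 0.286], [-0.397, 0.705, -0.588, -0.55], [0.019, 0.647, 0.762, 0.837], [0.0, 0.0, 0.0, 1.0]] 0.9959765625
```

View pics/top0.png

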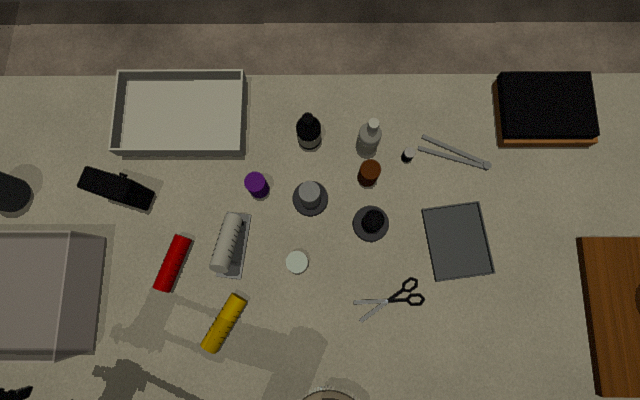

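View pics/side0.png

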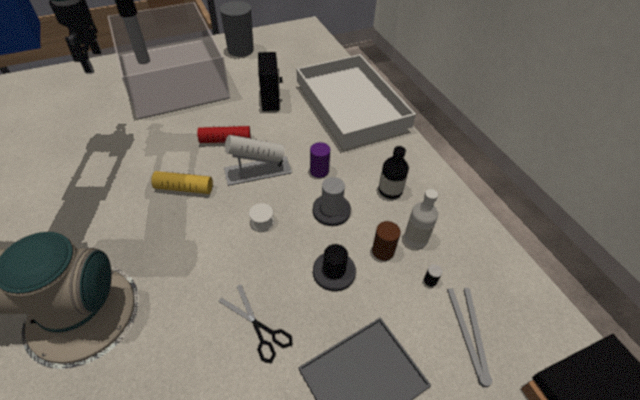

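The top view shows the short steel beaker at (310,193), the thick stand at (370,222) and the grey tray at (458,240). The tall beaker lies in the cradle around (228,243), the reel is at (297,262) and the canister at (407,156). The side view agrees: short (332,190), tall (255,150), tray (365,372).

```bash
python3 - <<'E'
from h import *
from scipy.optimize import least_squares
D={n:np.load(n+"0.npz") for n in("top","side")}
W=D["top"]["W"]; img=D["top"]["img"]; S=D["side"]["W"]; simg=D["side"]["img"]
print("table z",[np.round(W[r,c],3) for r,c in((320,290),(270,390),(170,440))], np.round(S[290,200],3))
def reg(W,c0,r0,c1,r1,lo,hi):
    P=W[r0:r1,c0:c1].reshape(-1,3); return P[(P[:,2]>lo)&(P[:,2]<hi)]
def circ(n,P):
    (x,y),r=cv2.minEnclosingCircle((P[:,:2]*1000).astype(np.float32)); print(n,len(P),"minencl",round(x,1),round(y,1),round(r,1),"mean",np.round(P.mean(0)*1000,1))
for n,W_,b in(("top",W,(285,170,335,220)),("side",S,(305,165,360,230))):
    circ(n+" short top",reg(W_,*b,.094,.108)); circ(n+" base",reg(W_,*b,.010,.020))
for n,W_,b in(("top",W,(348,200,392,245)),("side",S,(308,235,362,292))):
    circ(n+" thick top",reg(W_,*b,.08,.092))
for n,W_,b in(("top",W,(280,245,315,280)),("side",S,(240,198,280,235))): circ(n+" reel top",reg(W_,*b,.036,.046))
circ("canister",reg(W,395,140,420,170,.03,.06))
circ("brown",reg(W,355,155,385,190,.06,.12))
circ("bottleA",reg(W,350,115,385,160,.04,.2));circ("bottleB",reg(W,290,105,325,152,.04,.2));circ("purple",reg(W,240,168,272,200,.05,.12))
for n,W_,b in(("top",W,(412,192,505,290)),("side",S,(295,315,435,399))):
    P=reg(W_,*b,.009,.02); print(n,"tray",cv2.minAreaRect((P[:,:2]*1000).astype(np.float32)),len(P))
# tall: white bright points above 50mm
for n,W_,I,b in(("top",W,img,(200,200,256,285)),("side",S,simg,(215,125,300,190))):
    P=reg(W_,*b,.055,.2)*1000
    P=P[np.isfinite(P).all(1)]
    def f(p,P=P):
        d=np.array([np.cos(p[2])*np.cos(p[3]),np.sin(p[2])*np.cos(p[3]),-np.sin(p[3])])
        q=P-np.array([p[0],p[1],p[4]]); return np.linalg.norm(np.cross(q,d),axis=1)-24
    c=P.mean(0); best=None
    for a in(0.5,1.5,2.5,-.5,-1.5,-2.5):
        s=least_squares(f,[c[0],c[1],a,.44,c[2]-15],loss="soft_l1",f_scale=2)
        if abs(s.x[3])<1 and s.x[3]>0 and (best is None or s.cost<best.cost): best=s
    s=best; p=s.x
    d=np.array([np.cos(p[2])*np.cos(p[3]),np.sin(p[2])*np.cos(p[3]),-np.sin(p[3])])
    t=(P-np.array([p[0],p[1],p[4]]))@d; o=np.array([p[0],p[1],p[4]])
    ok=abs(f(p))<4
    lo,hi=np.percentile(t[ok],[.5,99.5]); print(n,"tall n",len(P),"cost",s.cost,"dir",np.round(d,3),"yaw",p[2],"slope",np.degrees(p[3]),"ends",np.round(o+lo*d),np.round(o+hi*d),hi-lo,"mid",np.round(o+d*(lo+hi)/2,1))
    P=reg(W_,*b,.003,.010)*1000; print(n,"plate",cv2.minAreaRect(P[:,:2].astype(np.float32)),len(P))
E
```

```text
table z [array([ 0.277,  0.1  , -0.   ]), array([ 0.409, -0.171,  0.001]), array([ 0.69 , -0.322,  0.003])] [ 0.242 -0.046 -0.   ]
top short top 365 minencl 607.1 49.2 28.4 mean [606.4  48.5 100. ]
top base 505 minencl 606.9 48.4 49.9 mean [595.   46.6  15.1]
side short top 334 minencl 606.8 46.5 29.3 mean [606.1  43.8  98.9]
side base 574 minencl 610.1 96.0 102.0 mean [602.1  45.9  14.3]
top thick top 251 minencl 536.5 -118.6 25.6 mean [ 535.9 -118.4   84.2]
side thick top 273 minencl 536.2 -123.5 24.9 mean [ 535.6 -123.4   83.6]
top reel top 398 minencl 430.0 82.5 29.7 mean [429.7  82.5  40.3]
side reel top 362 minencl 429.8 80.0 30.2 mean [429.5  78.9  39.5]
canister 126 minencl 728.1 -225.8 16.2 mean [ 726.4 -224.4   47.5]
brown 388 minencl 669.6 -112.6 28.2 mean [ 667.4 -110.7   83.4]
bottleA 625 minencl 743.0 -109.4 47.5 mean [ 750.1 -107.1  113.3]
bottleB 655 minencl 784.1 52.5 34.2 mean [771.4  51.4 105. ]
purple 408 minencl 636.1 192.6 28.0 mean [633.3 190.8  82. ]
top tray ((479.3284606933594, -323.36016845703125), (210.7612762451172, 227.65855407714844), 8.147762298583984) 587
side tray ((489.33905029296875, -356.93017578125), (201.01614379882812, 160.4314727783203), 8.168371200561523) 635
top tall n 1142 cost 2422.454880102276 dir [ 0.899 -0.113 -0.422] yaw -0.12480780245221208 slope 24.983834512210432 ends [408. 268. 116.] [543. 251.  53.] 149.46334668588452 mid [475.7 259.4  84.5]
top plate ((486.24591064453125, 276.852294921875), (235.16079711914062, 155.37249755859375), 1.9777190685272217) 870
side tall n 1118 cost 2553.838530089352 dir [ 0.901 -0.11  -0.42 ] yaw -0.12177484332326032 slope 24.862855790392032 ends [409. 265. 114.] [544. 249.  51.] 149.61340708464888 mid [476.3 257.1  82.8]
side plate ((488.6630554199219, 325.0186462402344), (258.7766418457031, 245.1640625), 61.54671859741211) 927
```

Emit:
move_arm --series '[[[0, 0, 0], [451, -506, 0], 85], [[0, 0, 0], [451, -506, 0], 85], [[0, 0, 0], [451, -506, 0], 85], [[0, 0, 0], [451, -506, 0], 85], [[0, 0, 0], [451, -506, 0], 85], [[0, 0, 0], [451, -506, 0], 85], [[0, 0, 0], [451, -506, 0], 85], [[0, 0, 0], [451, -506, 0], 85], [[0, 0, 0], [451, -506, 0], 85], [[0, 0, 0], [451, -506, 0], 85], [[0, 0, 0], [451, -506, 0], 85], [[0, 0, 0], [451, -506, 0], 85]]'

```text
clock: 1.6
position: [0.6087, 0.0444, 0.3026]
ee_rot: [-0.436, -3.111, 0.002]
ft_force: [-0.6, -0.3, 0.4]
gripper_width: 0.0849
grasp_force: 0.0
```

Emit:
move_arm --series '[[[0, 0, 0], [0, 0, -40], 85], [[0, 0, 0], [0, 0, -80], 85], [[0, 0, 0], [0, 0, -120], 85], [[0, 0, 0], [0, 0, -150], 85], [[0, 0, 0], [0, 0, -173], 85], [[0, 0, 0], [0, 0, -173], 85], [[0, 0, 0], [0, 0, -173], 40], [[0, 0, 0], [0, 0, -173], 40], [[0, 0, 0], [0, 0, -173], 40], [[0, 0, 0], [0, 0, -173], 40], [[0, 0, 0], [0, 0, -173], 40], [[0, 0, 0], [0, 0, -173], 40]]'

```text
clock: 3.1
position: [0.6075, 0.0478, 0.1328]
ee_rot: [0.428, 3.109, 0.001]
ft_force: [0.2, 1.3, 6.3]
gripper_width: 0.0553
grasp_force: 63.9
```

Emit:
move_arm --series '[[[0, 0, 0], [0, 0, 25], 40], [[0, 0, 0], [0, 0, 60], 40], [[0, 0, 0], [0, 0, 100], 40], [[0, 0, 0], [0, 0, 125], 40], [[0, 0, 0], [-12, -42, 125], 40], [[0, 0, 0], [-26, -90, 125], 40], [[0, 0, 0], [-41, -140, 125], 40], [[0, 0, 0], [-56, -190, 125], 40], [[0, 0, 0], [-70, -240, 125], 40], [[0, 0, 0], [-85, -290, 125], 40], [[0, 0, 0], [-100, -340, 125], 40], [[0, 0, 0], [-111, -380, 125], 40]]'

```text
clock: 4.6
position: [0.4944, -0.3343, 0.2559]
ee_rot: [-0.431, -3.112, 0.0]
ft_force: [0.6, -0.1, -0.7]
gripper_width: 0.0552
grasp_force: 63.8
```

```bash
python3 - <<'E'
from h import *
print(np.round(sense()["joint_pos"],3))
for n,b in(("top",(412,192,505,290)),("side",(280,300,440,399))):
    img,d,W=cloud(n); np.savez(n+"1.npz",img=img,W=W); cv2.imwrite(f"pics/{n}1.png",img)
b={"top":(285,170,335,225),"side":(305,165,360,230)}
for n in b:
    W=np.load(n+"1.npz")["W"]; c0,r0,c1,r1=b[n]; P=W[r0:r1,c0:c1].reshape(-1,3)*1000
    for nm,lo,hi in(("peg",78,92),("base",9,20)):
        Q=P[(P[:,2]>lo)&(P[:,2]<hi)]
        Q=Q[np.hypot(Q[:,0]-607,Q[:,1]-47)<(25 if nm=="peg" else 58)]
        print(n,nm,len(Q),cv2.minEnclosingCircle(Q[:,:2].astype(np.float32)) if len(Q) else 0, Q.mean(0))
E
```

```text
[-0.711  0.338  1.535 -0.     1.268 -2.007]
top peg 77 ((607.1033325195312, 48.540985107421875), 13.508999824523926) [606.00475786  48.14145489  83.52598948]
top base 847 ((607.0724487304688, 48.57271957397461), 49.96372985839844) [604.60635889  48.14394502  14.95696696]
side peg 40 ((605.2642822265625, 43.41655731201172), 11.42748737335205) [602.79606368  41.55648995  82.03230273]
side base 759 ((606.283935546875, 45.358097076416016), 51.1483039855957) [603.01131148  37.93805881  14.10327777]
```

View pics/side1.png

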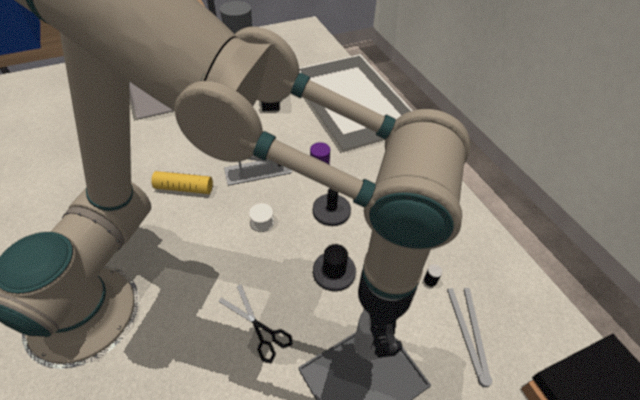

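Emit:
move_arm --series '[[[0, 0, 0], [-7, -23, 0], 40], [[0, 0, 0], [-7, -23, -40], 40], [[0, 0, 0], [-7, -23, -80], 40], [[0, 0, 0], [-7, -23, -110], 40], [[0, 0, 0], [-7, -23, -125], 40], [[0, 0, 0], [-7, -23, -130], 40], [[0, 0, 0], [-7, -23, -132], 40], [[0, 0, 0], [-7, -23, -134], 40], [[0, 0, 0], [-7, -23, -134], 40], [[0, 0, 0], [-7, -23, -134], 40]]'

```text
clock: 5.95
position: [0.4887, -0.3555, 0.1224]
ee_rot: [0.429, 3.111, -0.001]
ft_force: [0.0, -0.7, -0.7]
gripper_width: 0.055
grasp_force: 63.9
```

Emit:
move_arm --series '[[[0, 0, 0], [0, 0, -1], 40], [[0, 0, 0], [0, 0, -1], 40], [[0, 0, 0], [0, 0, -2], 40], [[0, 0, 0], [0, 0, -2], 40]]'

```text
clock: 6.45
position: [0.4886, -0.3556, 0.1217]
ee_rot: [0.429, 3.111, -0.001]
ft_force: [-2.4, 1.8, 10.8]
gripper_width: 0.0551
grasp_force: 65.1
```

Emit:
move_arm --series '[[[0, 0, 0], [0, 0, 0.5], 60], [[0, 0, 0], [0, 0, 0.5], 70], [[0, 0, 0], [0, 0, 0.5], 85], [[0, 0, 0], [0, 0, 0.5], 85], [[0, 0, 0], [0, 0, 0.5], 85], [[0, 0, 0], [0, 0, 30], 85], [[0, 0, 0], [0, 0, 80], 85], [[0, 0, 0], [0, 0, 130], 85], [[0, 0, 0], [0, 0, 180], 85], [[0, 0, 0], [0, 0, 200], 85]]'

```text
clock: 7.7
position: [0.4892, -0.356, 0.3238]
ee_rot: [0.428, 3.107, -0.005]
ft_force: [-0.5, 0.3, 0.3]
gripper_width: 0.085
grasp_force: 0.0
```

```bash
python3 - <<'E'
from h import *
from scipy.spatial.transform import Rotation as R
s=sense(); p=s["position"]*1000; R0=R.from_rotvec(s["ee_rot"]); print(np.round(s["joint_pos"],3),p)
d=np.array([.900,-.1115,-.421]);d/=np.linalg.norm(d)
h=np.array([d[0],d[1],0]);h/=np.linalg.norm(h); n=np.cross([0,0,1],h)
mid=np.array([476,258.3,84.0]); 
for a in(30,40,45):
    z=np.sin(np.radians(a))*h+np.array([0,0,-np.cos(np.radians(a))])
    y=n if R0.as_matrix()[:,1]@n>0 else -n
    M=R.from_matrix(np.stack([np.cross(y,z),y,z],1)); 
    for s_ in (36,):
        g=mid-d*(75-s_); tcp=g-51*z
        print(a,"turn",np.round((M*R0.inv()).as_rotvec(),3),"grasp",np.round(g,1),"tcp",np.round(tcp,1),"shift",np.round(tcp-p,1),"z",np.round(z,3))
print("n",n)
E
```

```text
[-0.744  0.309  1.408  0.     1.419 -2.041] [ 489.18738353 -355.99284917  323.75880128]
30 turn [-0.1   -0.509  0.148] grasp [440.9 262.6 100.4] tcp [415.6 265.8 144.6] shift [ -73.6  621.8 -179.2] z [ 0.496 -0.061 -0.866]
40 turn [-0.134 -0.68   0.145] grasp [440.9 262.6 100.4] tcp [408.4 266.7 139.5] shift [ -80.8  622.7 -184.3] z [ 0.638 -0.079 -0.766]
45 turn [-0.151 -0.766  0.144] grasp [440.9 262.6 100.4] tcp [405.1 267.1 136.5] shift [ -84.1  623.1 -187.3] z [ 0.702 -0.087 -0.707]
n [ 0.12294894  0.992413   -0.        ]
```

Emit:
move_arm --series '[[[0, 0, 0], [-13, 58, 0], 85], [[0, 0, 0], [-27, 116, 0], 85], [[0, 0, 0], [-40, 174, 0], 85], [[0, 0, 0], [-53, 232, 0], 85], [[0, 0, 0], [-67, 290, 0], 85], [[-0.02, -0.1, 0.02], [-80, 348, 0], 85], [[-0.05, -0.25, 0.05], [-93, 406, 0], 85], [[-0.08, -0.4, 0.08], [-107, 464, 0], 85], [[-0.11, -0.55, 0.11], [-120, 522, 0], 85], [[-0.134, -0.68, 0.145], [-133, 580, 0], 85], [[-0.134, -0.68, 0.145], [-145, 631, -40], 85], [[-0.134, -0.68, 0.145], [-145, 631, -80], 85]]'

```text
clock: 9.2
position: [0.346, 0.2677, 0.2546]
ee_rot: [0.149, 2.44, -0.042]
ft_force: [1.1, -0.8, -0.5]
gripper_width: 0.0849
grasp_force: 0.0
```

```bash
python3 - <<'E'
from h import *
from scipy.spatial.transform import Rotation as R
s=sense();print(np.round(s["joint_pos"],3),np.round(R.from_rotvec(s["ee_rot"]).as_matrix(),3).tolist(),s["position"])
img,d,W=cloud("top");cv2.imwrite("pics/t2.png",img)
E
```

```text
[ 0.852  0.014  2.159 -0.893  0.741  0.016] [[-0.76, 0.118, 0.639], [0.096, 0.993, -0.069], [-0.642, 0.009, -0.766]] [0.34602114 0.26770289 0.25458702]
```

View pics/t2.png

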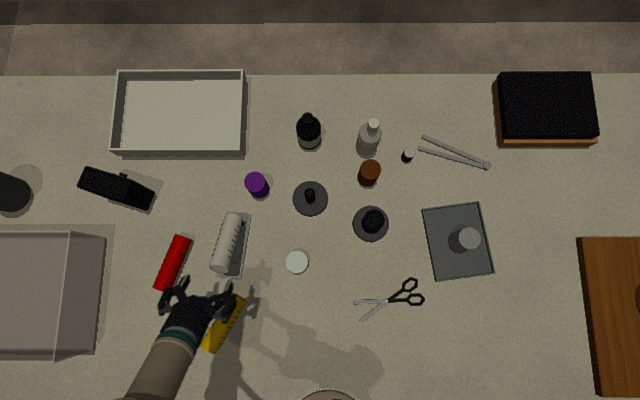

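Emit:
move_arm --series '[[[0, 0, 0], [0, 0, -28], 85], [[0, 0, 0], [0, 0, -28], 85], [[0, 0, 0], [16, -2, -47], 85], [[0, 0, 0], [32, -4, -66], 85], [[0, 0, 0], [48, -6, -85], 85], [[0, 0, 0], [64, -8, -104], 85], [[0, 0, 0], [64, -8, -104], 85], [[0, 0, 0], [64, -8, -104], 85]]'

```text
clock: 10.25
position: [0.4119, 0.2611, 0.1644]
ee_rot: [0.156, 2.467, -0.059]
ft_force: [-0.3, -0.2, -0.7]
gripper_width: 0.0852
grasp_force: 0.0
```

```bash
python3 - <<'E'
from h import *
from scipy.spatial.transform import Rotation as R
s=sense();print(np.round(s["joint_pos"],3),np.round(R.from_rotvec(s["ee_rot"]).as_matrix(),3).tolist(),s["position"],s["ft_force"])
img,d,W=cloud("side");t,_,_=cloud("top")
cv2.imwrite("pics/s3.png",np.hstack([cv2.resize(img[90:240,130:330],(400,300)),cv2.resize(t[190:340,130:330],(400,300))]))
E
```

```text
[ 0.697  0.213  2.221 -1.177  0.519  0.256] [[-0.777, 0.127, 0.616], [0.098, 0.992, -0.082], [-0.621, -0.003, -0.783]] [0.41190941 0.26109904 0.16435495] [-0.29236243 -0.16505532 -0.67112338]
```

View pics/s3.png

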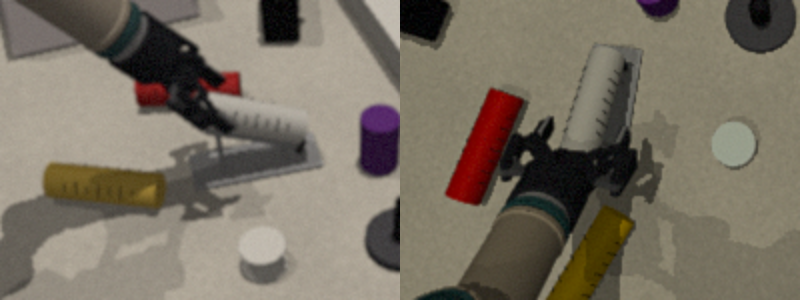

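The view shows the open fingers straddling the beaker's bottom end at about (210,120) in the left crop. Joint 4 is at its limit, so I'll reduce the tilt.

Emit:
move_arm --series '[[[0, 0, 0], [-20, 0, 50], 85], [[0.014, 0.11, 0], [-20, 0, 80], 85], [[0.028, 0.225, 0], [-20, 0, 80], 85], [[0.028, 0.225, 0], [-20, 0, 80], 85], [[0.028, 0.225, 0], [-20, 0, 80], 85]]'

```text
clock: 10.98
position: [0.3912, 0.2605, 0.2432]
ee_rot: [0.169, 2.694, -0.047]
ft_force: [0.0, -0.3, -0.7]
gripper_width: 0.0849
grasp_force: 0.0
```

```bash
cat > st.py <<'E'
from h import *
from scipy.spatial.transform import Rotation as R
s=sense();M=R.from_rotvec(s["ee_rot"]);m=M.as_matrix()
print("q",np.round(s["joint_pos"],3),"y",np.round(m[:,1],3),"z",np.round(m[:,2],3),"p",np.round(s["position"]*1000,1))
h=np.array([.9924,-.123,0]);n=np.array([.123,.9924,0])
def goal(a,s_,back=51):
    d=np.array([.900,-.1115,-.421]);a=np.radians(a)
    z=np.sin(a)*h+np.array([0,0,-np.cos(a)]);N=np.stack([np.cross(n,z),n,z],1)
    g=np.array([476,258.3,84.0])-d*(75-s_)-back*z
    print("turn",np.round((R.from_matrix(N)*M.inv()).as_rotvec(),3),"shift",np.round(g-s["position"]*1000,1),"z",np.round(z,3))
E
python3 -c "
from st import *
goal(27,36)"
```

```text
q [ 0.624  0.065  2.016 -0.436  0.779 -0.551] y [ 0.127  0.992 -0.006] z [ 0.425 -0.06  -0.903] p [391.2 260.5 243.2]
turn [ 0.002 -0.028  0.004] shift [ 26.8   5.  -97.3] z [ 0.451 -0.056 -0.891]
```

Emit:
move_arm --series '[[[0, 0, 0], [0, 5, 0], 85], [[0, 0, 0], [7, 5, -25], 85], [[0, 0, 0], [14, 5, -50], 85], [[0, 0, 0], [21, 5, -75], 85], [[0, 0, 0], [27, 5, -97], 85], [[0, 0, 0], [27, 5, -97], 85], [[0, 0, 0], [27, 5, -97], 85]]'

```text
clock: 11.85
position: [0.4184, 0.2665, 0.1467]
ee_rot: [0.167, 2.694, -0.044]
ft_force: [0.4, -0.4, 0.7]
gripper_width: 0.085
grasp_force: 0.0
```

```bash
python3 -c "
from st import *
goal(25.5,36);print(s['ft_force'])
img,d,W=cloud('side');t,_,_=cloud('top')
cv2.imwrite('pics/s4.png',np.hstack([cv2.resize(img[90:240,130:330],(400,300)),cv2.resize(t[190:340,130:330],(400,300))]))"
```

```text
q [ 0.596  0.234  2.117 -0.6    0.531 -0.369] y [ 0.125  0.992 -0.005] z [ 0.425 -0.058 -0.904] p [418.4 266.5 146.7]
turn [ 0.004 -0.003  0.002] shift [ 0.7 -1.2 -0.3] z [ 0.427 -0.053 -0.903]
[ 0.3823756  -0.37803969  0.73167091]
```

View pics/s4.png

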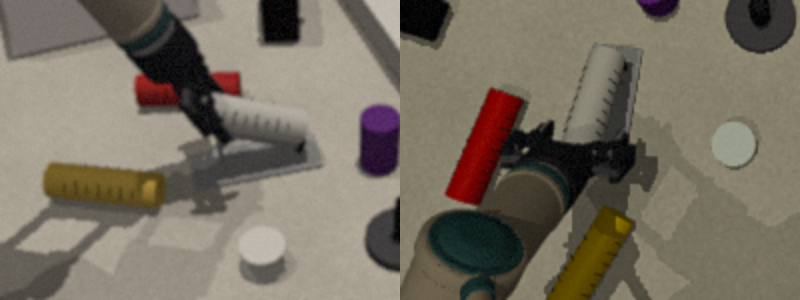

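The fingers straddle the tall beaker's bottom end at about (215,120) in the left crop and (585,150) in the right. I'll close on it and lift straight up.

Emit:
move_arm --series '[[[0, 0, 0], [0, -1, 0], 60], [[0, 0, 0], [0, -1, 0], 40], [[0, 0, 0], [0, -1, 0], 35], [[0, 0, 0], [0, -1, 0], 35], [[0, 0, 0], [0, -1, 0], 35], [[0, 0, 0], [0, -1, 0], 35]]'

```text
clock: 12.7
position: [0.4192, 0.2666, 0.1479]
ee_rot: [0.169, 2.692, -0.039]
ft_force: [-4.7, 3.3, 5.7]
gripper_width: 0.0476
grasp_force: 60.4
```

Emit:
move_arm --series '[[[0, 0, 0], [0, 0, 10], 35], [[0, 0, 0], [0, 0, 30], 35], [[0, 0, 0], [0, 0, 60], 35], [[0, 0, 0], [0, 0, 90], 35], [[0, 0, 0], [0, 0, 120], 35], [[0, 0, 0], [0, 0, 150], 35], [[0, 0, 0], [0, 0, 180], 35], [[0, 0, 0], [0, 0, 180], 35], [[0, 0, 0], [0, 0, 180], 35]]'

```text
clock: 13.82
position: [0.4179, 0.2646, 0.3256]
ee_rot: [0.169, 2.696, -0.046]
ft_force: [-0.1, -0.8, -0.7]
gripper_width: 0.0478
grasp_force: 61.7
```

```bash
python3 -c "
from st import *
print(s['gripper_width'],s['grasp_force'])
img,d,W=cloud('side');cv2.imwrite('pics/s5.png',img)"
```

```text
q [ 0.592  0.023  1.833 -0.351  0.977 -0.701] y [ 0.126  0.992 -0.006] z [ 0.423 -0.059 -0.904] p [417.9 264.6 325.6]
0.04775465886184041 61.650553196668625
```

View pics/s5.png

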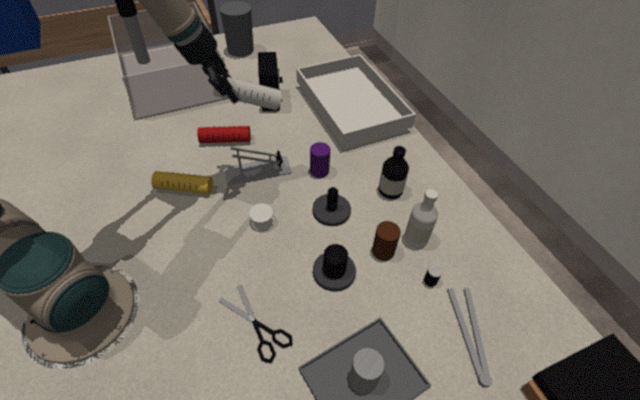

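Emit:
move_arm --series '[[[0, 0, 0], [0, 0, 30], 35], [[0.02, 0.16, 0], [15, -15, 30], 35], [[0.04, 0.32, 0], [40, -40, 30], 35], [[0.06, 0.48, 0], [70, -70, 30], 35], [[0.08, 0.64, 0], [100, -100, 30], 35], [[0.1, 0.8, 0], [130, -130, 30], 35], [[0.12, 0.96, 0], [160, -160, 30], 35], [[0.14, 1.128, 0], [190, -190, 30], 35], [[0.14, 1.128, 0], [221, -221, 30], 35], [[0.14, 1.128, 0], [221, -221, 30], 35], [[0.14, 1.128, 0], [221, -221, 30], 35], [[0.14, 1.128, 0], [221, -221, 30], 35]]'

```text
clock: 15.38
position: [0.6388, 0.0453, 0.3573]
ee_rot: [-0.148, -2.444, -0.048]
ft_force: [-1.0, -1.1, 0.4]
gripper_width: 0.0472
grasp_force: 61.9
```

```bash
cat > fit.py <<'E'
from st import *
from scipy.optimize import least_squares
import sys
zg=m[:,2]; tip=s["position"]*1000+zg*52
print("grip",np.round(tip,1))
for n_ in("top","side"):
    img,d,W=cloud(n_); cv2.imwrite(f"pics/f_{sys.argv[1]}_{n_}.png",img)
    P=W.reshape(-1,3)*1000; g=img.reshape(-1,3).astype(int)
    k=(np.hypot(P[:,0]-tip[0],P[:,1]-tip[1])<45)&(P[:,2]>tip[2]-130)&(P[:,2]<tip[2]-22)&(P[:,2]>25)
    P=P[k]
    if len(P)<40: print(n_,len(P)); continue
    def f(p):
        u=np.array([p[2],p[3],-1]);u/=np.linalg.norm(u)
        return np.linalg.norm(np.cross(P-np.array([p[0],p[1],tip[2]-60]),u),axis=1)-24
    r=least_squares(f,[tip[0],tip[1],0,0],loss="soft_l1",f_scale=2); p=r.x
    in_=P[abs(f(p))<3]; zl=in_[:,2].min()
    print(n_,len(P),len(in_),"axis slope xy(rad)",np.round(p[2:],3),"lowest z",round(zl,1),"axis at low",np.round(p[:2]+p[2:]*(tip[2]-60-zl),1))
E
python3 fit.py a
```

```text
q [-0.055  0.685  0.844  0.051  2.305 -1.485] y [ 0.119  0.993 -0.004] z [-0.635  0.073 -0.769] p [638.8  45.3 357.3]
grip [605.8  49.1 317.3]
top 0
side 730 727 axis slope xy(rad) [-0.005 -0.001] lowest z 201.0 axis at low [605.3  46.8]
```

Emit:
move_arm --series '[[[0, 0, 0], [1, -1.5, -20], 35], [[0, 0, 0], [1, -1.5, -45], 35], [[0, 0, 0], [1, -1.5, -70], 35], [[0, 0, 0], [1, -1.5, -90], 35], [[0, 0, 0], [1, -1.5, -105], 35], [[0, 0, 0], [1, -1.5, -105], 35]]'

```text
clock: 16.23
position: [0.6402, 0.0432, 0.2512]
ee_rot: [-0.149, -2.442, -0.048]
ft_force: [0.0, -0.8, -0.4]
gripper_width: 0.0472
grasp_force: 61.8
```

```bash
python3 fit.py b
```

```text
q [-0.058  0.728  1.016  0.042  2.093 -1.499] y [ 0.12   0.993 -0.004] z [-0.636  0.073 -0.768] p [640.2  43.2 251.2]
grip [607.1  47.  211.2]
top 0
side 558 554 axis slope xy(rad) [-0.003  0.001] lowest z 95.3 axis at low [607.   44.4]
```

View pics/f_b_side.png

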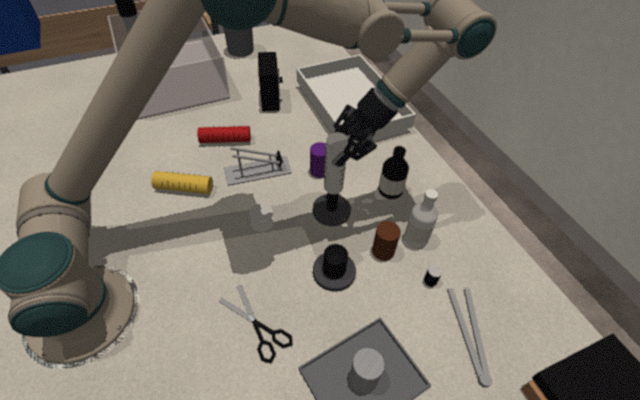

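The tall beaker hangs upright directly above the slim peg at (332,195), and the bottles are clear. I'll lower it.

Emit:
move_arm --series '[[[0, 0, 0], [-0.5, 1, -15], 35], [[0, 0, 0], [-0.5, 1, -30], 35], [[0, 0, 0], [-0.5, 1, -45], 35], [[0, 0, 0], [-0.5, 1, -60], 35], [[0, 0, 0], [-0.5, 1, -70], 35], [[0, 0, 0], [-0.5, 1, -76], 35], [[0, 0, 0], [-0.5, 1, -78], 35], [[0, 0, 0], [-0.5, 1, -78], 35], [[0, 0, 0], [-0.5, 1, -78], 35]]'

```text
clock: 17.45
position: [0.6403, 0.0438, 0.1742]
ee_rot: [-0.149, -2.445, -0.048]
ft_force: [-0.9, -0.4, -0.3]
gripper_width: 0.0473
grasp_force: 61.8
```

```bash
python3 fit.py c
```

```text
q [-0.057  0.776  1.109  0.04   1.949 -1.505] y [ 0.12   0.993 -0.004] z [-0.635  0.074 -0.769] p [640.3  43.8 174.2]
grip [607.4  47.6 134.2]
top 0
side 436 435 axis slope xy(rad) [-0.008 -0.   ] lowest z 25.1 axis at low [606.8  44.8]
```

Not touching yet; I'll step down until there is contact.

Emit:
move_arm --series '[[[0, 0, 0], [0, 0, -1], 35], [[0, 0, 0], [0, 0, -2], 35], [[0, 0, 0], [0, 0, -3], 35], [[0, 0, 0], [0, 0, -3], 35]]'

```text
clock: 18.05
position: [0.6402, 0.0437, 0.1705]
ee_rot: [-0.149, -2.443, -0.048]
ft_force: [-1.1, 0.6, -0.6]
gripper_width: 0.0473
grasp_force: 61.8
```

Emit:
move_arm --series '[[[0, 0, 0], [0, 0, -1], 35], [[0, 0, 0], [0, 0, -1], 35], [[0, 0, 0], [0, 0, -2], 35], [[0, 0, 0], [0, 0, -2], 35]]'

```text
clock: 18.55
position: [0.6399, 0.0438, 0.1702]
ee_rot: [-0.149, -2.443, -0.048]
ft_force: [-0.2, -0.7, 6.4]
gripper_width: 0.0479
grasp_force: 62.2
```

Emit:
move_arm --series '[[[0, 0, 0], [0, 0, 1], 52], [[0, 0, 0], [0, 0, 1], 65], [[0, 0, 0], [0, 0, 1], 85], [[0, 0, 0], [0, 0, 1], 85], [[0, 0, 0], [0, 0, 1], 85], [[0, 0, 0], [13, -1.5, 16], 85], [[0, 0, 0], [26, -3, 32], 85], [[0, 0, 0], [45, -5, 56], 85], [[0, 0, 0], [64, -7, 78], 85], [[0, 0, 0], [64, -7, 120], 85], [[0, 0, 0], [64, -7, 170], 85], [[0, 0, 0], [64, -7, 170], 85]]'

```text
clock: 20.05
position: [0.7044, 0.0367, 0.3435]
ee_rot: [-0.149, -2.452, -0.048]
ft_force: [-0.2, -0.4, -0.7]
gripper_width: 0.085
grasp_force: 0.0
```

```bash
python3 - <<'E'
from h import *
img,d,W=cloud("side");cv2.imwrite("pics/end.png",img)
P=W.reshape(-1,3)*1000;k=(np.hypot(P[:,0]-607,P[:,1]-46)<40)&(P[:,2]>155)&(P[:,2]<175)
print(k.sum(),cv2.minEnclosingCircle(P[k][:,:2].astype(np.float32)),np.median(P[k],0))
k=(np.hypot(P[:,0]-489,P[:,1]+356)<45)&(P[:,2]>82)&(P[:,2]<100);print(cv2.minEnclosingCircle(P[k][:,:2].astype(np.float32)),np.median(P[k],0))
E
```

```text
296 ((606.7000122070312, 44.113487243652344), 25.148303985595703) [604.56963743  41.05074049 163.79839276]
((488.22119140625, -358.6047668457031), 28.345853805541992) [ 487.01116385 -360.07630289   88.94850344]
```

View pics/end.png

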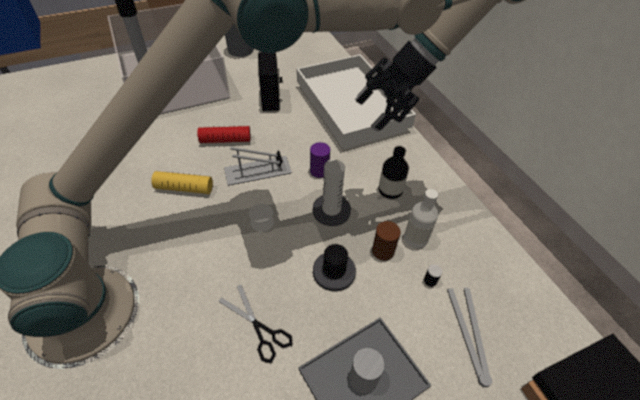

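The tall beaker stands upright on the slim stand at (333,190) with its bottom at 164 mm. The short beaker stands in the tray at (367,370), the bystanders are in place and the arm is clear.

```bash
python3 -c "
from workcell import finish_job
print(finish_job())"
```

```text
the job is handed in; nothing more can be done
None
```

The job is handed in after about 20 s of robot time: the last picture shows the short beaker standing mouth down near the middle of the grey tray, the tall beaker standing mouth down over the slim peg, and nothing else disturbed; the judge's result was not shown.

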